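# Hold the sprung collar down for the retaining pin

## Task

Rebuild the press's sprung guide post: thread the wide flat washer down the post until it lies on the sprung seat and let go of it, then the short plain spacer on top of it and let go, then the flanged collar, flange down. Then be my third hand: push the collar straight down against the spring until the cross hole in the post stands clear, a few millimetres above the collar (about 10 N, roughly 10 mm of spring travel), never bottoming the spring, and finish while still holding it there with that steady push so that I can fit the pin. Leave the tape dispenser, screwdriver, jar and pin where they lie.

Things in the scene. Friction and masses are not known exactly. Their poses are not given: they have to be found in the camera images.
- press_base: Fixed lower part of a label press: grey casting 170 x 140 x 18 mm, dark spring cup 66 mm across (to 38 mm high), upright steel guide post at the centre, 16 mm across, top 129 mm above the table, last 9 mm tapering to 9 mm. Two hinge lugs, 38 mm high, 66 mm to its +x. A dark 5 mm cross hole through the post, centred 111.5 mm above the table. Origin: on the table under the post; z up.
- seat_top (a point): Centre of the top face of the sprung seat, on the post's axis: a steel disc 62 mm across with the coil spring below it, around the post. 56 mm above the table with the spring out; the post's top is then 73 mm above it. It moves straight down when pressed.
- seat (a joint): How far the seat is pressed down, m: 0 = spring out (also with all three parts resting on it), 0.018 = bottomed. The spring pushes back with 5.6 N at 0 and 0.7 N more per mm; at 0.0105, with all parts on, the collar presses on the spacer with about 10 N. The cross hole is just clear of the collar's top at 0.007.
- washer: Wide flat steel washer, 54 mm outside, 20 mm bore, 10 mm thick, about 0.16 kg, lying flat on the table. Origin: centre of its underside; z along its axis. Goes on first.
- spacer: Short plain aluminium spacer tube, 36 mm outside, 20 mm bore, 18 mm high, about 0.06 kg, standing on the table. Origin: centre of its underside; z along its axis. Goes on second.
- collar: Flanged aluminium collar, about 0.10 kg, standing flange down: flange 54 mm across, 8 mm thick; above it a barrel 34 mm across, 24 mm high (32 mm in all); bore 20 mm. Grip the barrel, fingertips just over the flange. Origin: centre of the flange's underside; z up to the barrel. Goes on last: at rest its underside is 28 mm and its top 60 mm above the seat.
- tape_dispenser: Bystander: black desk tape dispenser with a roll, 62 x 170 x 92 mm, origin centre of its underside. Leave alone.
- screwdriver: Bystander: black-handled screwdriver lying on the table. Leave alone.
- oil_jar: Bystander: small amber jar, 48 mm across, 70 mm high, origin centre of its underside. Leave alone.
- split_pin: Bystander: steel ring pin about 65 mm long and 5 mm thick lying on the table, the pin that will be fitted later by the person. Origin: the tip of its straight end. Leave alone.
Not all that is in view belongs to the job. Leave any purple look-alike of the collar alone.

How it is judged:
On the way, in this order (a step that is already met when the one before it is completed fails the run):
1. the washer lies home on the seat, let go (z of washer in the frame of seat_top between -0.003 and 0.003 m and horizontal distance between washer and seat_top below 0.005 m and angle between washer's own z axis and vertical below 0.1 rad and contact force between the fingers and washer below 0.3 N), for 0.1 s.
2. the spacer lies home on the washer, let go (z of washer in the frame of seat_top between -0.003 and 0.003 m and horizontal distance between each of washer, spacer and seat_top below 0.005 m and angle between each of washer, spacer's own z axis and vertical below 0.1 rad and z of spacer in the frame of seat_top between 0.007 and 0.013 m and contact force between the fingers and spacer below 0.3 N), for 0.1 s.
At the end, for the whole second after the job is handed in: Washer, spacer and collar are home on the post in that order (each within 3 mm of its height in the stack, 5 mm of the axis, 0.1 rad of upright), and the fingers hold the collar down steadily: seat pressed 7 to 14 mm, 6.5 to 14.5 N between collar and spacer, seat still (under 4 mm/s) (z of washer in the frame of seat_top between -0.003 and 0.003 m and horizontal distance between each of washer, spacer, collar and seat_top below 0.005 m and angle between each of washer, spacer, collar's own z axis and vertical below 0.1 rad and z of spacer in the frame of seat_top between 0.007 and 0.013 m and z of collar in the frame of seat_top between 0.025 and 0.0315 m and value of joint seat between 0.007 and 0.014 m and contact force between collar and spacer between 6.5 and 14.5 N and contact force between the fingers and collar above 3 N and velocity of joint seat between -0.004 and 0.004 m/s); the arm keeps its last pose, push and grip.
It fails at once if the spring is bottomed (value of joint seat above 0.0172 m).
It fails at once if tape dispenser disturbed (distance of tape_dispenser from where it was at the start of the episode above 0.03 m).
It fails at once if screwdriver disturbed (distance of screwdriver from where it was at the start of the episode above 0.03 m).
It fails at once if oil jar disturbed (distance of oil_jar from where it was at the start of the episode above 0.03 m).
It fails at once if split pin disturbed (distance of split_pin from where it was at the start of the episode above 0.03 m).
It also fails if it takes over 72 s, if anything falls off the work surface, if the arm or the gripper's body presses on something with over 40 N, if the wrist force passes 120 N, or if a joint passes its speed limit or range.

## Robot

A 6-joint arm with a two-finger parallel gripper is mounted at the origin on the work surface. World frame = base frame: x ahead of the robot, y to its left, z up, the work surface at z = 0. Lengths are in m, angles in rad, forces in N, time in s.
With the tool pointing down it reaches from about 0.275 to 0.725 m from the base axis. Payload 5.6 kg.
Tool frame: the origin (TCP) lies at the very end of the fingers, on their centre line; the grasp point (between the pads) lies 19 mm behind it; z points along the fingers, y is the line along which they close (so a half turn about z gives the same grasp; the last joint's range is limited). The gripper opens to 85 mm and grips with 20 to 120 N. Pads are 22 mm wide; open, the fingers measure 114 mm over their backs; the gripper's body (76 mm by 85 mm) begins 54 mm behind the grasp point. The pads swing forward as they close: fully open they stand 13 mm farther back than shut.
Start: joints at [-0.925, 0.255, 0.108, 0, -1.424, -0.285], TCP at [0.194, -0.515, 0.231] pointing down, gripper open.
Joint ranges: [-2.95, 2.95], [-1.21, 1.97], [-1.09, 1.5], [-2.87, 1.71], [-2.94, -0.07], [-3.05, 3.05]. Speed limits (rad/s): [2.57, 2.57, 3.14, 3.14, 3.14, 3.14].

## Interface

Orientations are given as a unit quaternion [x, y, z, w].
In Python, from cell import manip gives the robot as it stands. The module is installed in compiled form; this text tells all that it offers.
- The arm moves only by the shell command python3 -m inch 'ROWS'. ROWS is a JSON object whose one key "steps" holds a list that holds one entry, the list of rows, each a list of 7 numbers: the shift along the tool's x, y, z in mm, then the turn, a rotation vector about the tool's x, y, z in rad, then the opening, from -1 (shut) to 1 (fully open). In form: {"steps": [[[x, y, z, ax, ay, az, gripper], ...]]}. A call has 1 to 10 rows; each row is the pose to reach, as a shift and turn from the pose commanded when the call began, along the tool's axes at that moment; what a row does not reach only later rows make up. A row lasts 1/12 s, in which the tool goes at most 41.7 mm and 7.16 degrees, less where a joint would pass 70% of its speed; a pose out of reach is approached as far as the arm can. A call with a gripper value outside its range is refused whole. The fingers move at their own pace and stop on an object; the grip force is fixed at half the most. Time passes only in rows, so rows that repeat a pose let the fingers close. It gives the time, the measured TCP pose, the force, the opening and the grip force at its end, in the units of the state.
- manip.get_obs(): the state, without advancing time (a new reading comes with each control period).
- manip.grab_frame(name): name is "side" or "top" or "wrist"; returns a dict with "image" (400x640x3 uint8, blue, green, red), "mtx" (3x3 intrinsics, pixels), "R" (3x3) and "t" (3): a world point X has camera coordinates R X + t. Camera axes: x right, y down, z forward; pixel columns grow to the right and rows downward; lengths in m; the calibration is good to about 2 mm. The wrist camera is an equidistant fisheye: a pixel r from the principal point sees the ray r / f radians off the axis. A picture is of the moment at which its call begins. There is no depth.
- manip.sign_off(): hands the job in; it is judged then, once.
The state is a dict: "clock": time; "q": joint angles; "joint_vel": joint speeds; "joint_efforts": joint torques, N m; "tcp_pos": TCP position; "tool_rot": TCP orientation; "force": force on the tool from outside, world axes, zero at the start; "torque": the same for the moment, N m; "gripper_width": opening from 0.0 (shut) to 1.0 (fully open); "grasp_force": force on a finger pad.
Only numpy, scipy, OpenCV 4.12 (cv2) and the standard library are available. Lean on these libraries where they do the work, as an engineer would, in place of code of your own. Each camera call takes 0.05 s, during which the arm holds its last target. There are 200 camera calls.

## Working session

There is one attempt and no reset: what is moved stays moved. The work goes in short steps, Python scripts to look and compute and a shell command to move; the robot and the scene stay as the last step left them, time stands still between calls to the robot, and variables do not carry over. Pictures are saved under pics/ and viewed, at most 10 in all, crops included, and the job is handed in when it is done.

```bash
mkdir -p pics; cat > h.py <<'E'
import numpy as np, cv2
from cell import manip
def grab(n,save=None):
    f=manip.grab_frame(n)
    if save: cv2.imwrite('pics/'+save,f['image']); np.savez('pics/'+save+'.npz',**{k:f[k] for k in('mtx','R','t')})
    return f
def ray(f,u,v):
    K=f['mtx'];d=np.linalg.inv(K)@np.array([u,v,1.]);R=f['R'];c=-R.T@f['t'];return c,R.T@d
def atz(f,u,v,z):
    c,d=ray(f,u,v);return c+d*(z-c[2])/d[2]
def proj(f,X):
    p=f['R']@np.array(X)+f['t'];p=f['mtx']@p;return p[:2]/p[2]
E
python3 - <<'E'
from h import *
o=manip.get_obs();print({k:np.round(v,3) for k,v in o.items()})
for n in('top','side'):
    f=grab(n,n+'0.png');print(n,f['mtx'],-f['R'].T@f['t'],f['R'])
E
```

```text
{'clock': np.float64(0.0), 'q': array([-0.925,  0.256,  0.107, -0.   , -1.424, -0.285]), 'joint_vel': array([-0.001, -0.   ,  0.   ,  0.001,  0.002,  0.001]), 'joint_efforts': array([-0.0000e+00, -3.8663e+01,  2.3794e+01,  5.3650e+00, -6.0000e-03,
       -0.0000e+00]), 'tcp_pos': array([ 0.194, -0.514,  0.23 ]), 'tool_rot': array([-0.179,  0.984,  0.001, -0.   ]), 'force': array([ 0.385,  0.231, -0.01 ]), 'torque': array([-0.057, -0.013, -0.019]), 'grasp_force': np.float64(0.0), 'gripper_width': np.float64(1.0)}
top [[485.25920094   0.         321.34657117]
 [  0.         485.25920094 198.11020491]
 [  0.           0.           1.        ]] [0.48825647 0.0096613  1.44269848] [[ 0.01834821 -0.9997825   0.00991424]
 [-0.99694462 -0.01904733 -0.07575373]
 [ 0.07592609 -0.00849401 -0.99707727]]
side [[401.04600493   0.         315.23060265]
 [  0.         401.04600493 201.33230522]
 [  0.           0.           1.        ]] [ 0.32706712 -0.79480307  0.71574044] [[ 0.93823229 -0.34599332  0.0029643 ]
 [-0.20449941 -0.56141238 -0.8018704 ]
 [ 0.27910599  0.7517345  -0.59749065]]
```

View pics/top0.png

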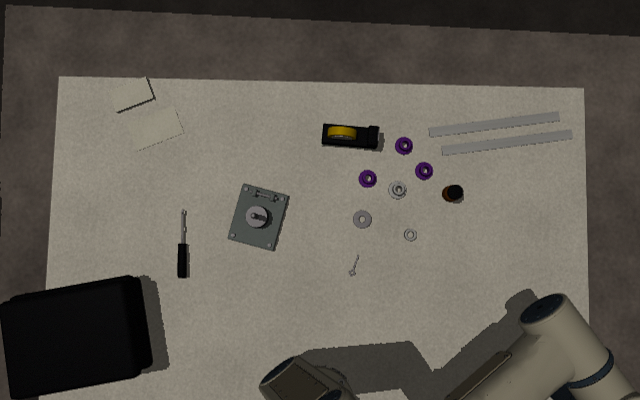

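View pics/side0.png

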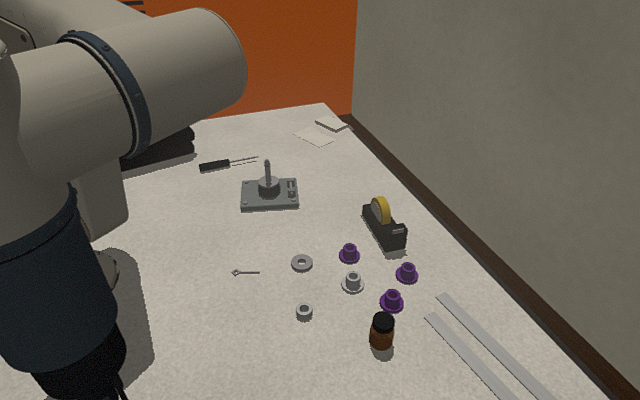

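Top view: washer (362,219), spacer (410,235), press and post (258,216), pin (354,265), jar (453,193). Collar candidates are grey at (398,189) and purple at (404,145), (424,170) and (368,178). Only the grey one is the aluminium collar; the purple ones are look-alikes. The crop below is to confirm this.

```bash
python3 - <<'E'
from h import *
def L(n):
    d=dict(np.load(f'pics/{n}0.png.npz'));return d
t,s=L('top'),L('side')
it=cv2.imread('pics/top0.png');is_=cv2.imread('pics/side0.png')
a=cv2.resize(it[110:290,220:480],None,fx=3,fy=3,interpolation=cv2.INTER_CUBIC)[:300*2-60]
b=is_[150:330,190:450]
cv2.imwrite('pics/crop1.png',a)
cv2.imwrite('pics/crop2.png',cv2.resize(b,None,fx=3,fy=3,interpolation=cv2.INTER_CUBIC))
for nm,ut,us,z in(('washer',(362,219),(302,262.5),.010),('spacer',(410,235),(304.5,308),.018),('collar',(398,188.5),(352,274),.032),('post',(258,216),(267,161),.129),('jar',(453,193),(382,318),.07),('pin',(357,256),(259,272),.003),('tape',(350,136),(385,225),.05)):
    print(nm,atz(t,*ut,z).round(4),atz(s,*us,z).round(4))
E
```

```text
washer [ 0.5378 -0.1237  0.01  ] [ 0.5398 -0.1306  0.01  ]
spacer [ 0.4932 -0.2644  0.018 ] [ 0.4988 -0.2685  0.018 ]
collar [ 0.6281 -0.226   0.032 ] [ 0.6292 -0.2255  0.032 ]
post [0.5365 0.1689 0.129 ] [0.539  0.1693 0.129 ]
jar [ 0.6145 -0.3765  0.07  ] [ 0.6194 -0.382   0.07  ]
pin [ 0.4286 -0.1109  0.003 ] [ 0.4346 -0.1186  0.003 ]
tape [ 0.777  -0.0822  0.05  ] [ 0.7716 -0.1145  0.05  ]
```

View pics/crop1.png

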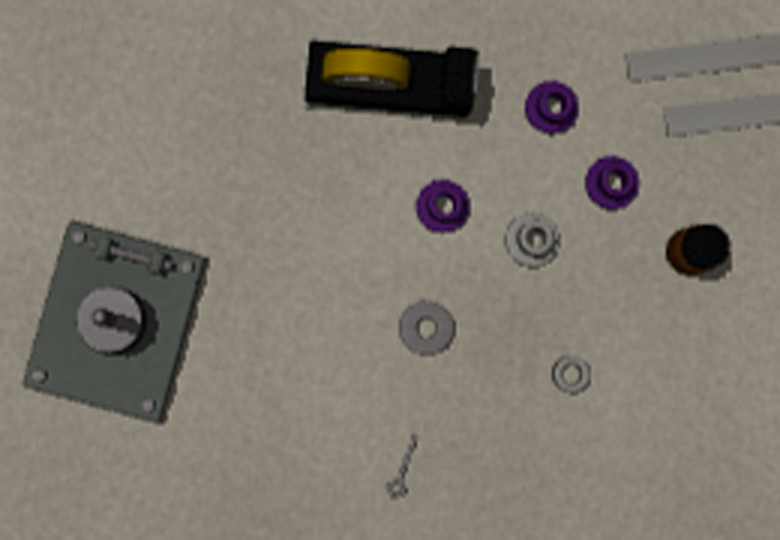

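View pics/crop2.png

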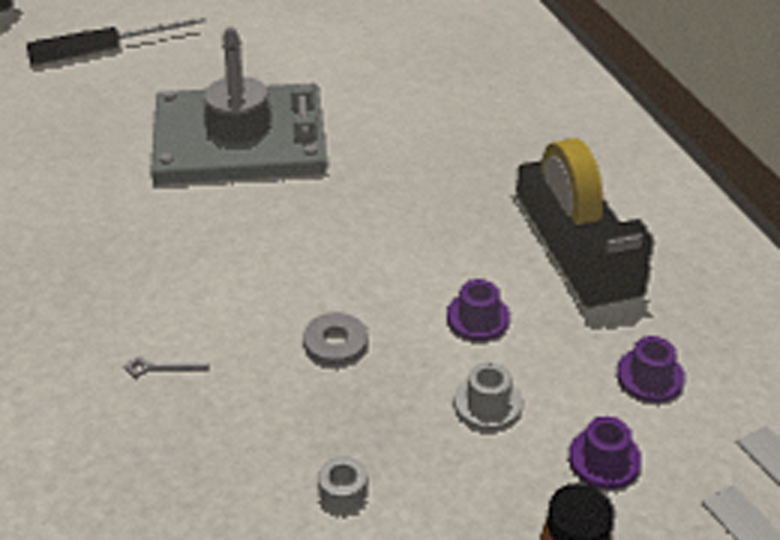

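Both crops confirm that the only grey flanged part, at (399,190) top and (353,276) side, is the collar, with the three purple ones around it. In the top view, the post tip is at (253,216), washer centre at (362,219) and spacer at (410,235). I'll triangulate these, then check with the wrist camera.

```bash
cat >> h.py <<'E'
from scipy.spatial.transform import Rotation as Ro
def fproj(f,X):  # fisheye
    p=f['R']@np.array(X)+f['t'];th=np.arctan2(np.hypot(p[0],p[1]),p[2]);K=f['mtx'];r=K[0,0]*th
    n=np.hypot(p[0],p[1])+1e-12;return np.array([K[0,2]+r*p[0]/n,K[1,2]+r*p[1]/n])
def fatz(f,u,v,z):
    K=f['mtx'];d=np.array([(u-K[0,2])/K[0,0],(v-K[1,2])/K[1,1]]);th=np.hypot(*d)
    d=np.r_[d/(th+1e-12)*np.sin(th),np.cos(th)];R=f['R'];c=-R.T@f['t'];w=R.T@d;return c+w*(z-c[2])/w[2]
def go(T,yaw=0.):
    "tool-frame shift (mm) and turn to reach world point T with tool y=world y turned by yaw, pointing down"
    o=manip.get_obs();R=Ro.from_quat(o['tool_rot'])
    W=Ro.from_euler('z',yaw)*Ro.from_matrix(np.diag([-1,1,-1.]))
    print('t',round(float(o['clock']),2),'tcp',o['tcp_pos'].round(4),'shift',(R.inv().apply(np.array(T)-o['tcp_pos'])*1000).round(1),'rv',(R.inv()*W).as_rotvec().round(3),'F',o['force'].round(2),'w',round(float(o['gripper_width']),3),'g',round(float(o['grasp_force']),1))
E
python3 - <<'E'
from h import *
t,s=[dict(np.load(f'pics/{n}0.png.npz')) for n in('top','side')]
for nm,ut,us,z in(('washer',(362.2,219.2),(302,261.7),.010),('spacer',(410.2,234.8),(304.6,308),.018),('collar',(398.8,189.5),(353.2,276.2),.032),('post',(253,215.7),(267,160.5),.129)):
    a,b=atz(t,*ut,z),atz(s,*us,z);print(nm,a.round(4),b.round(4),((a+b)/2).round(4))
print('seat',atz(t,256.7,216.7,.056),atz(s,268.7,181,.056))
go([.538,-.127,.2])
f=grab('wrist','w0.png');print(f['mtx'],-f['R'].T@f['t'],f['R'])
E
```

```text
washer [ 0.5372 -0.1243  0.01  ] [ 0.5406 -0.128   0.01  ] [ 0.5389 -0.1262  0.01  ]
spacer [ 0.4938 -0.265   0.018 ] [ 0.499  -0.2685  0.018 ] [ 0.4964 -0.2668  0.018 ]
collar [ 0.6253 -0.2284  0.032 ] [ 0.6289 -0.2326  0.032 ] [ 0.6271 -0.2305  0.032 ]
post [0.5371 0.1824 0.129 ] [0.5397 0.1719 0.129 ] [0.5384 0.1771 0.129 ]
seat [0.53712921 0.18134438 0.056     ] [0.54093007 0.17653565 0.056     ]
t 0.1 tcp [ 0.1941 -0.5142  0.2305] shift [-458.5  240.8   30.9] rv [ 0.002 -0.     0.361] F [-0.01 -0.34  1.54] w 1.0 g 0.0
[[309.70691629   0.         320.43043828]
 [  0.         309.70691629 194.71725786]
 [  0.           0.           1.        ]] [ 0.12411196 -0.5410826   0.37348424] [[-0.35385048  0.93530014  0.00186752]
 [ 0.89485559  0.33796699  0.2915678 ]
 [ 0.27207224  0.10484257 -0.95654834]]
```

```bash
python3 -m inch '{"steps": [[[-458,241,60,0,0,0.361,1],[-458,241,60,0,0,0.361,1],[-458,241,60,0,0,0.361,1],[-458,241,60,0,0,0.361,1],[-458,241,60,0,0,0.361,1],[-458,241,60,0,0,0.361,1],[-458,241,60,0,0,0.361,1],[-458,241,60,0,0,0.361,1],[-458,241,60,0,0,0.361,1],[-458,241,60,0,0,0.361,1]]]}'; python3 -c "
from h import *
go([.539,-.126,.17])"
```

```text
clock: 0.98
tcp_pos: [0.4605, -0.2135, 0.1847]
tool_rot: [-0.0, 1.0, 0.0, -0.0]
force: [0.9, -0.8, -0.2]
gripper_width: 1.002
grasp_force: 0.0
t 0.98 tcp [ 0.4605 -0.2135  0.1847] shift [-78.5  87.5  14.7] rv [ 0. -0.  0.] F [ 0.87 -0.82 -0.23] w 1.002 g 0.0
```

```bash
python3 -m inch '{"steps": [[[-75,88,25,0,0,0,1],[-75,88,25,0,0,0,1],[-75,88,25,0,0,0,1],[-75,88,25,0,0,0,0.2],[-75,88,25,0,0,0,0.2],[-75,88,25,0,0,0,0.2]]]}'; python3 - <<'E'
from h import *
go([.539,-.126,.17])
f=grab('wrist','w1.png')
for n,X in(('washer',[.539,-.126,.01]),('spacer',[.4964,-.2668,.018]),('collar',[.6271,-.2305,.032]),('post',[.5384,.177,.129])): print(n,fproj(f,X).round(1))
go([.539,-.126,.17])
E
```

```text
clock: 1.48
tcp_pos: [0.5345, -0.1275, 0.1596]
tool_rot: [-0.0, 1.0, -0.0, -0.0]
force: [-0.7, -0.1, 0.0]
gripper_width: 0.612
grasp_force: 0.0
t 1.48 tcp [ 0.5345 -0.1275  0.1596] shift [ -4.5   1.5 -10.4] rv [-0.    -0.001  0.   ] F [-0.72 -0.12  0.05] w 0.612 g 0.0
washer [322.3 185.2]
spacer [180.2 146.4]
collar [222.6 272.1]
post [634.3 220.5]
t 1.53 tcp [ 0.5343 -0.128   0.16  ] shift [ -4.7   2.  -10. ] rv [-0.    -0.    -0.001] F [-0.39 -0.01  0.1 ] w 0.608 g 0.0
```

View pics/w1.png

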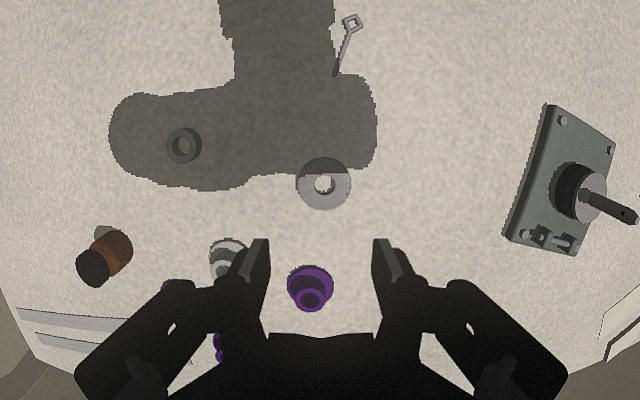

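Wrist view: washer centred at about (323.7,184), spacer at (184,145), post at right with its tip around (630,213). The collar is partly behind the left finger. All of these lie within a few px of the triangulated predictions.

```bash
python3 - <<'E'
from h import *
f=dict(np.load('pics/w1.png.npz'))
print(fatz(f,323.7,184,.01),fatz(f,184,145,.018))
print('fingers',fproj(f,[.5343,-.128,.16]),fproj(f,[.5343,-.128-.03,.165]),fproj(f,[.5343,-.128+.03,.165]))
i=cv2.imread('pics/w1.png');g=cv2.cvtColor(i[150:220,285:360],cv2.COLOR_BGR2GRAY)
c=cv2.HoughCircles(cv2.medianBlur(g,3),cv2.HOUGH_GRADIENT,1,10,param1=80,param2=12,minRadius=7,maxRadius=32);print(c+np.array([285,150,0]) if c is not None else 0)
E
```

```text
[ 0.53776618 -0.12460778  0.01      ] [ 0.49522772 -0.26236615  0.018     ]
fingers [320.13994523 252.37983097] [261.11030609 256.14146646] [379.16188354 256.27382328]
[[[323.5        183.5         26.70000076]
  [307.5        185.5         12.5       ]
  [332.5        193.5         14.10000038]
  [313.5        173.5         13.69999981]]]
```

```bash
python3 -m inch '{"steps": [[[-3,3.2,100,0,0,0,0.65],[-3,3.2,125,0,0,0,0.65],[-3,3.2,140,0,0,0,0.65],[-3,3.2,150,0,0,0,0.65],[-3,3.2,157,0,0,0,0.65],[-3,3.2,160,0,0,0,0.65],[-3,3.2,160,0,0,0,0.65],[-3,3.2,160,0,0,0,0.65]]]}'; python3 -c "
from h import *
go([.5375,-.1248,-.002])"
```

```text
clock: 2.2
tcp_pos: [0.5394, -0.1248, 0.0022]
tool_rot: [0.0, 1.0, -0.0, 0.002]
force: [-0.3, 0.5, 0.8]
gripper_width: 0.818
grasp_force: 0.0
t 2.2 tcp [ 0.5394 -0.1248  0.0022] shift [ 1.9 -0.   4.2] rv [-0.     0.004 -0.   ] F [-0.29  0.54  0.76] w 0.818 g 0.0
```

```bash
python3 -m inch '{"steps": [[[1,0,2,0,0,0,0.65],[1,0,3.5,0,0,0,0.65],[1,0,3.5,0,0,0,0.65],[1,0,3.5,0,0,0,-0.2],[1,0,3.5,0,0,0,-0.2],[1,0,3.5,0,0,0,-0.2],[1,0,3.5,0,0,0,-0.2],[1,0,3.5,0,0,0,-0.2]]]}'; python3 -c "
from h import *
go([.5375,-.1248,-.002])"
```

```text
clock: 2.87
tcp_pos: [0.537, -0.1242, -0.0023]
tool_rot: [-0.0, 1.0, -0.0, 0.0]
force: [-3.3, 1.2, 7.9]
gripper_width: 0.601
grasp_force: 60.9
t 2.87 tcp [ 0.537  -0.1242 -0.0023] shift [-0.5 -0.6 -0.3] rv [-0.     0.001  0.   ] F [-3.25  1.17  7.87] w 0.601 g 60.9
```

```bash
python3 -m inch '{"steps": [[[0,0,-30,0,0,0,-0.2],[0,0,-70,0,0,0,-0.2],[0,0,-110,0,0,0,-0.2],[0,10,-150,0,0,0,-0.2],[0,45,-170,0,0,0,-0.2],[0,80,-180,0,0,0,-0.2],[0,120,-180,0,0,0,-0.2],[0,160,-180,0,0,0,-0.2],[0,200,-180,0,0,0,-0.2],[0,230,-180,0,0,0,-0.2]]]}'; python3 -m inch '{"steps": [[[0,15,0,0,0,0,-0.2],[0,15,0,0,0,0,-0.2],[0,15,0,0,0,0,-0.2],[0,15,0,0,0,0,-0.2]]]}'; python3 - <<'E'
from h import *
f=grab('wrist','w2.png'); g=grab('top','top2.png')
print('pred post tip',fproj(f,[.537,.1824,.129]),'seat',fproj(f,[.537,.1813,.056]),-f['R'].T@f['t'])
go([.537,.182,.178])
E
```

```text
clock: 3.7
tcp_pos: [0.5361, 0.1086, 0.1764]
tool_rot: [-0.0, 1.0, 0.0, -0.0]
force: [0.3, -0.0, -1.0]
gripper_width: 0.599
grasp_force: 63.2
clock: 4.03
tcp_pos: [0.5366, 0.1202, 0.1763]
tool_rot: [0.0, 1.0, -0.0, -0.0]
force: [-0.4, -1.2, -1.4]
gripper_width: 0.603
grasp_force: 63.2
pred post tip [412.47485331 219.10796432] seat [388.84975614 189.53911054] [0.46182753 0.11974503 0.31929139]
t 4.13 tcp [0.5367 0.1197 0.1764] shift [-0.2 62.3 -1.6] rv [-0.    -0.    -0.001] F [-0.65  0.05 -1.02] w 0.598 g 63.2
```

View pics/w2.png

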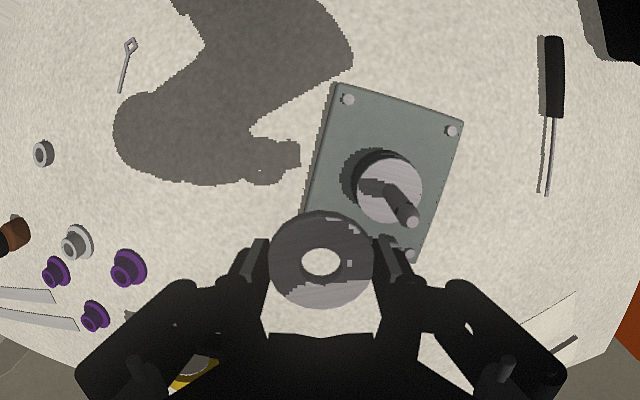

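Washer is held level, its bore at about (321,262). The post tip shows at about (413,223), about 4 px below the prediction of (412.5,219). I'll measure both with the same camera.

```bash
python3 - <<'E'
from h import *
f=dict(np.load('pics/w2.png.npz'))
i=cv2.imread('pics/w2.png')
print('washer',fatz(f,321,260,.1885),'tip',fatz(f,413,222.5,.129),'seat',fatz(f,389.5,189.5,.056))
for dx in(-.001,0,.001,.003):
  print(dx,[fproj(f,[.5367+dx,.1197,z]).round(1) for z in(.1885,.1785)])
def circ(c,r):return [fproj(f,[c[0]+r*np.cos(a),c[1]+r*np.sin(a),c[2]]) for a in np.linspace(0,6.28,60)]
v=cv2.resize(i[130:330,240:470],None,fx=3,fy=3,interpolation=cv2.INTER_NEAREST)
for c,r,col in(([.5367,.1197,.1885],.027,(0,255,0)),([.5367,.1197,.1885],.010,(0,255,0)),([.5367,.1197,.1785],.010,(255,255,0)),([.537,.1815,.056],.031,(0,0,255)),([.537,.1815,.129],.0045,(0,0,255)),([.537,.1815,.120],.008,(0,0,255)),([.539,.182,.129],.0045,(255,0,255))):
  p=((np.array(circ(c,r))-[240,130]+.5)*3).astype(np.int32);cv2.polylines(v,[p],True,col,1)
cv2.imwrite('pics/c3.png',v)
E
```

```text
washer [0.53430655 0.1200708  0.1885    ] tip [0.53950101 0.18304638 0.129     ] seat [0.53696152 0.18190172 0.056     ]
-0.001 [array([320.2, 262.5]), array([320.2, 252.9])]
0 [array([320.2, 264.3]), array([320.2, 254.7])]
0.001 [array([320.2, 266.1]), array([320.2, 256.4])]
0.003 [array([320.2, 269.6]), array([320.2, 259.8])]
```

View pics/c3.png

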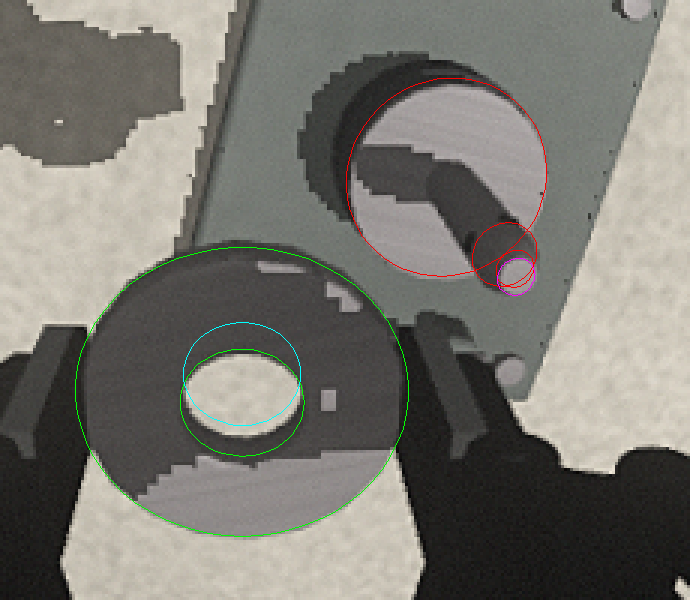

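Overlay: washer outline and seat disc match the estimates to about 1 mm. The post axis is at about (0.538, 0.182). Moving over the tip, then lowering onto the taper while watching forces.

```bash
python3 -m inch '{"steps": [[[-1.3,30,0,0,0,0,-0.2],[-1.3,52,10,0,0,0,-0.2],[-1.3,62.3,25,0,0,0,-0.2],[-1.3,62.3,33,0,0,0,-0.2],[-1.3,62.3,35,0,0,0,-0.2],[-1.3,62.3,36,0,0,0,-0.2],[-1.3,62.3,36,0,0,0,-0.2],[-1.3,62.3,36,0,0,0,-0.2]]]}'; python3 - <<'E'
from h import *
go([.538,.182,.118])
f=grab('wrist','w3.png');s=grab('side','s3.png')
i=f['image'][200:320,250:390];j=s['image'][100:220,200:340]
cv2.imwrite('pics/c4.png',np.hstack([cv2.resize(x,None,fx=2.8,fy=2.8,interpolation=cv2.INTER_NEAREST) for x in(i,j)]))
print('tip pred px, x .537/.539',fproj(f,[.537,.182,.129]),fproj(f,[.539,.182,.129]))
go([.538,.182,.118])
E
```

```text
clock: 4.8
tcp_pos: [0.5386, 0.1823, 0.1413]
tool_rot: [0.001, 1.0, 0.0, 0.001]
force: [0.1, 0.3, -1.4]
gripper_width: 0.597
grasp_force: 63.2
t 4.8 tcp [0.5386 0.1823 0.1413] shift [ 0.7 -0.3 23.3] rv [ 0.     0.001 -0.001] F [ 0.12  0.35 -1.38] w 0.597 g 63.2
tip pred px, x .537/.539 [320.56279467 239.41255778] [320.56318357 242.6579879 ]
t 4.9 tcp [0.5386 0.1826 0.1413] shift [ 0.6 -0.6 23.3] rv [ 0.001  0.001 -0.001] F [ 0.79 -0.17 -1.51] w 0.6 g 63.2
```

View pics/c4.png

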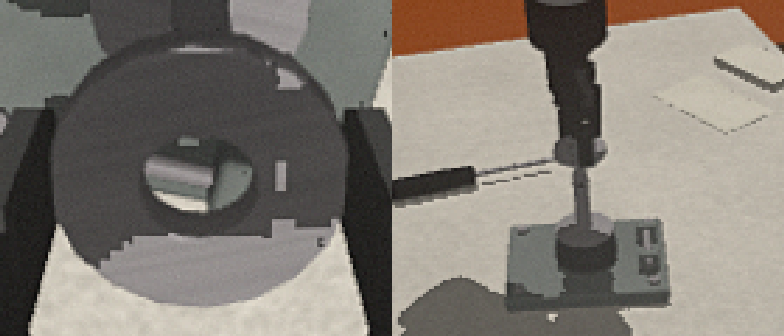

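Washer hovers over the post, and in the side view it is centred on the post. Lowering onto the taper.

```bash
python3 -m inch '{"steps": [[[0.5,-0.3,6,0,0,0,-0.2],[0.5,-0.3,10,0,0,0,-0.2],[0.5,-0.3,14,0,0,0,-0.2],[0.5,-0.3,18,0,0,0,-0.2],[0.5,-0.3,20,0,0,0,-0.2],[0.5,-0.3,20,0,0,0,-0.2],[0.5,-0.3,20,0,0,0,-0.2]]]}'
```

```text
clock: 5.48
tcp_pos: [0.5376, 0.1827, 0.1203]
tool_rot: [0.0, 1.0, -0.0, -0.0]
force: [0.4, 0.0, -0.3]
gripper_width: 0.601
grasp_force: 63.2
```

```bash
python3 -m inch '{"steps": [[[0,0,4,0,0,0,-0.2],[0,0,8,0,0,0,-0.2],[0,0,11,0,0,0,-0.2],[0,0,14,0,0,0,-0.2],[0,0,16,0,0,0,-0.2],[0,0,16,0,0,0,-0.2],[0,0,16,0,0,0,-0.2]]]}'
```

```text
clock: 6.07
tcp_pos: [0.5376, 0.1827, 0.1043]
tool_rot: [0.0, 1.0, -0.0, -0.0]
force: [0.1, -0.3, -0.6]
gripper_width: 0.601
grasp_force: 63.2
```

```bash
python3 -m inch '{"steps": [[[0,0,10,0,0,0,-0.2],[0,0,20,0,0,0,-0.2],[0,0,28,0,0,0,-0.2],[0,0,35,0,0,0,-0.2],[0,0,40,0,0,0,-0.2],[0,0,43,0,0,0,-0.2],[0,0,43.5,0,0,0,-0.2],[0,0,43.5,0,0,0,-0.2],[0,0,43.5,0,0,0,-0.2]]]}'
```

```text
clock: 6.82
tcp_pos: [0.5379, 0.1829, 0.0613]
tool_rot: [0.0, 1.0, 0.0, 0.0]
force: [0.5, 0.1, -0.3]
gripper_width: 0.598
grasp_force: 63.2
```

Release slowly (small opening first), then open, lift and look.

```bash
python3 -m inch '{"steps": [[[0,0,0,0,0,0,0.35],[0,0,0,0,0,0,0.35],[0,0,0,0,0,0,0.35],[0,0,0,0,0,0,0.6],[0,0,-20,0,0,0,0.6],[0,0,-50,0,0,0,0.6],[0,0,-90,0,0,0,0.6],[0,0,-130,0,0,0,0.6],[0,-30,-130,0,0,0,0.6],[0,-60,-130,0,0,0,0.6]]]}'; python3 - <<'E'
from h import *
go([.494,-.264,.12])
f=grab('wrist','w4.png');t=grab('top','top4.png')
def circ(c,r):return [fproj(f,[c[0]+r*np.cos(a),c[1]+r*np.sin(a),c[2]]) for a in np.linspace(0,6.28,60)]
o=fproj(f,[.538,.182,.066]).astype(int)-[90,75];print(o)
v=cv2.resize(f['image'][o[1]:o[1]+150,o[0]:o[0]+190],None,fx=4,fy=4,interpolation=cv2.INTER_NEAREST)
for c,r,col in(([.538,.182,.066],.027,(0,255,0)),([.538,.182,.056],.031,(0,0,255)),([.538,.182,.129],.0045,(0,0,255))):
  cv2.polylines(v,[((np.array(circ(c,r))-o+.5)*4).astype(np.int32)],True,col,1)
cv2.imwrite('pics/c5.png',v)
E
```

```text
clock: 7.65
tcp_pos: [0.5391, 0.1237, 0.1942]
tool_rot: [-0.001, 1.0, 0.001, 0.003]
force: [0.2, -0.1, -0.9]
gripper_width: 0.799
grasp_force: 0.0
t 7.65 tcp [0.5391 0.1237 0.1942] shift [  46.5 -387.8   72.8] rv [0.003 0.006 0.003] F [ 0.17 -0.14 -0.88] w 0.799 g 0.0
[293 109]
```

View pics/c5.png

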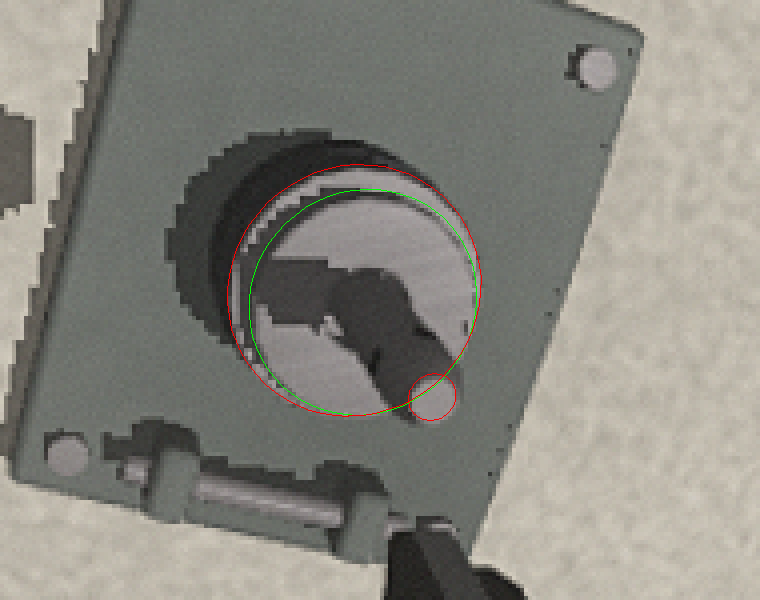

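Washer lies flat on the seat with the post through it, and post axis (0.538, 0.182) is confirmed by the overlay. Next, the spacer.

```bash
python3 -m inch '{"steps": [[[5,-40,0,0,0,0,0.4],[10,-80,0,0,0,0,0.4],[15,-120,10,0,0,0,0.4],[20,-160,20,0,0,0,0.4],[25,-200,30,0,0,0,0.4],[30,-240,40,0,0,0,0.4],[35,-280,50,0,0,0,0.4],[40,-318,60,0,0,0,0.4],[45,-355,70,0,0,0,0.4],[45,-388,74,0,0,0,0.4]]]}';python3 -m inch '{"steps": [[[0,0,0,0,0,0,0.4],[0,0,0,0,0,0,0.4],[0,0,0,0,0,0,0.4]]]}'; python3 - <<'E'
from h import *
f=grab('wrist','w5.png')
def circ(c,r):return [fproj(f,[c[0]+r*np.cos(a),c[1]+r*np.sin(a),c[2]]) for a in np.linspace(0,6.28,60)]
o=fproj(f,[.4945,-.264,.018]).astype(int)-[90,75];print(o)
v=cv2.resize(f['image'][o[1]:o[1]+150,o[0]:o[0]+190],None,fx=4,fy=4,interpolation=cv2.INTER_NEAREST)
for c,r,col in(([.4945,-.264,.018],.018,(0,255,0)),([.4945,-.264,.018],.01,(0,255,0)),([.4945,-.264,.0],.018,(0,0,255))):
  cv2.polylines(v,[((np.array(circ(c,r))-o+.5)*4).astype(np.int32)],True,col,1)
cv2.imwrite('pics/c6.png',v)
go([.4945,-.264,.004])
E
```

```text
clock: 8.58
tcp_pos: [0.4909, -0.2669, 0.1156]
tool_rot: [0.001, 1.0, 0.0, -0.001]
force: [1.2, -0.2, 0.0]
gripper_width: 0.703
grasp_force: 0.0
clock: 8.83
tcp_pos: [0.4926, -0.265, 0.1169]
tool_rot: [0.0, 1.0, 0.0, -0.0]
force: [0.1, 0.8, -0.1]
gripper_width: 0.699
grasp_force: 0.0
[232 123]
t 8.88 tcp [ 0.4928 -0.2645  0.1171] shift [ -1.6   0.5 113.1] rv [0. 0. 0.] F [0.69 0.71 0.6 ] w 0.699 g 0.0
```

View pics/c6.png

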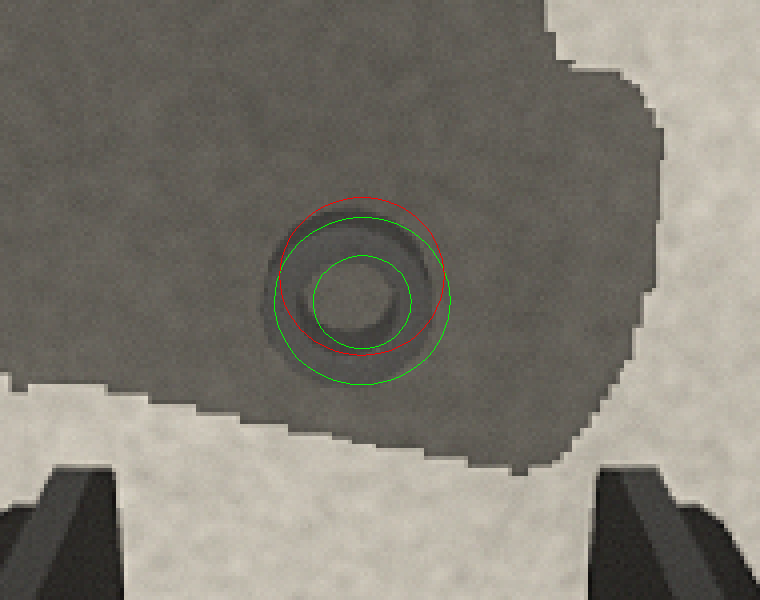

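The spacer sits about 2.5 mm towards −y of my circle, so it is at (0.4945, −0.2665). The picture budget is now used, so I go on by numbers.

```bash
python3 -m inch '{"steps": [[[-1.7,-2,40,0,0,0,0.4],[-1.7,-2,70,0,0,0,0.4],[-1.7,-2,90,0,0,0,0.4],[-1.7,-2,103,0,0,0,0.4],[-1.7,-2,110,0,0,0,0.4],[-1.7,-2,113,0,0,0,0.4],[-1.7,-2,113,0,0,0,0.4],[-1.7,-2,113,0,0,0,0.4],[-1.7,-2,113,0,0,0,0.4]]]}';python3 -m inch '{"steps": [[[0,0,0,0,0,0,-0.6],[0,0,0,0,0,0,-0.6],[0,0,0,0,0,0,-0.6],[0,0,0,0,0,0,-0.6],[0,0,0,0,0,0,-0.6],[0,0,0,0,0,0,-0.6]]]}'; python3 -c "
from h import *
go([.538,.182,.18])"
```

```text
clock: 9.63
tcp_pos: [0.4952, -0.2673, 0.0052]
tool_rot: [-0.0, 1.0, -0.0, 0.001]
force: [-0.7, -0.2, -0.2]
gripper_width: 0.698
grasp_force: 0.0
clock: 10.13
tcp_pos: [0.4948, -0.2675, 0.0052]
tool_rot: [0.0, 1.0, -0.0, 0.001]
force: [-1.3, 0.7, 5.4]
gripper_width: 0.39
grasp_force: 59.1
t 10.13 tcp [ 0.4948 -0.2675  0.0052] shift [ -43.5  449.4 -175.1] rv [-0.001  0.002 -0.   ] F [-1.32  0.75  5.41] w 0.39 g 59.1
```

```bash
python3 -m inch '{"steps": [[[0,0,-30,0,0,0,-0.6],[0,0,-70,0,0,0,-0.6],[0,0,-110,0,0,0,-0.6],[-2,10,-145,0,0,0,-0.6],[-6,45,-165,0,0,0,-0.6],[-10,84,-175,0,0,0,-0.6],[-14,124,-175,0,0,0,-0.6],[-18,164,-175,0,0,0,-0.6],[-22,204,-175,0,0,0,-0.6],[-26,244,-175,0,0,0,-0.6]]]}'; python3 -m inch '{"steps": [[[-4,40,0,0,0,0,-0.6],[-8,80,0,0,0,0,-0.6],[-12,120,0,0,0,0,-0.6],[-15,155,0,0,0,0,-0.6],[-17,185,0,0,0,0,-0.6],[-17,200,0,0,0,0,-0.6],[-17,205.5,0,0,0,0,-0.6],[-17,205.5,0,0,0,0,-0.6],[-17,205.5,0,0,0,0,-0.6]]]}'; python3 - <<'E'
from h import *
go([.538,.1825,.126])
E
```

```text
clock: 10.97
tcp_pos: [0.5199, -0.0214, 0.1794]
tool_rot: [0.0, 1.0, 0.0, 0.0]
force: [0.7, 0.4, -0.6]
gripper_width: 0.391
grasp_force: 60.0
clock: 11.72
tcp_pos: [0.5372, 0.1814, 0.179]
tool_rot: [0.0, 1.0, -0.0, -0.0]
force: [0.2, -0.9, -1.1]
gripper_width: 0.388
grasp_force: 60.0
t 11.72 tcp [0.5372 0.1814 0.179 ] shift [-0.8  1.1 53. ] rv [-0. -0. -0.] F [ 0.24 -0.87 -1.08] w 0.388 g 60.0
```

```bash
python3 -m inch '{"steps": [[[-0.7,1,15,0,0,0,-0.6],[-0.7,1,28,0,0,0,-0.6],[-0.7,1,36,0,0,0,-0.6],[-0.7,1,42,0,0,0,-0.6],[-0.7,1,47,0,0,0,-0.6],[-0.7,1,52,0,0,0,-0.6],[-0.7,1,57,0,0,0,-0.6],[-0.7,1,60,0,0,0,-0.6],[-0.7,1,60,0,0,0,-0.6],[-0.7,1,60,0,0,0,-0.6]]]}'
```

```text
clock: 12.55
tcp_pos: [0.5381, 0.1832, 0.119]
tool_rot: [0.0, 1.0, -0.0, 0.0]
force: [-0.5, 0.4, -0.4]
gripper_width: 0.393
grasp_force: 60.0
```

```bash
python3 -m inch '{"steps": [[[0,0.5,8,0,0,0,-0.6],[0,0,16,0,0,0,-0.6],[0,0,24,0,0,0,-0.6],[0,0,32,0,0,0,-0.6],[0,0,38,0,0,0,-0.6],[0,0,43,0,0,0,-0.6],[0,0,46,0,0,0,-0.6],[0,0,46,0,0,0,-0.6],[0,0,46,0,0,0,-0.6]]]}'
```

```text
clock: 13.3
tcp_pos: [0.5381, 0.1832, 0.073]
tool_rot: [0.0, 1.0, -0.0, 0.0]
force: [-0.2, -0.2, -0.4]
gripper_width: 0.393
grasp_force: 60.0
```

Lower gently by 2 mm, release, rise and go toward the collar.

```bash
python3 -m inch '{"steps": [[[0,0,1,0,0,0,-0.6],[0,0,2,0,0,0,-0.6],[0,0,2,0,0,0,-0.6]]]}'; python3 -m inch '{"steps": [[[0,0,0,0,0,0,0],[0,0,0,0,0,0,0],[0,0,0,0,0,0,0.2],[0,0,0,0,0,0,0.2],[0,0,-15,0,0,0,0.2],[0,0,-40,0,0,0,0.2],[0,0,-80,0,0,0,0.2],[0,0,-115,0,0,0,0.2],[0,-30,-120,0,0,0,0.2],[0,-60,-120,0,0,0,0.2]]]}'; python3 - <<'E'
from h import *
f=grab('wrist','w6.png')
# spacer top expected z .084; sample overlay score: compare to predicted ring centres, using washer frame w4 for difference
i=f['image']; np.set_printoptions(linewidth=200)
o=fproj(f,[.538,.182,.075]);print(o, fproj(f,[.538,.182,.084]),fproj(f,[.538,.2,.084]),fproj(f,[.538,.164,.084]))
g=cv2.cvtColor(i,cv2.COLOR_BGR2GRAY);u,v=o.astype(int)
print(g[v-40:v+45:3,u-48:u+60:3])
go([.6265,-.2305,.12])
E
```

```text
clock: 13.55
tcp_pos: [0.5383, 0.1834, 0.0713]
tool_rot: [0.0, 1.0, 0.0, 0.0]
force: [1.1, 0.1, -1.3]
gripper_width: 0.39
grasp_force: 60.0
clock: 14.38
tcp_pos: [0.5396, 0.1241, 0.1944]
tool_rot: [-0.001, 1.0, 0.001, 0.003]
force: [-0.2, -0.2, 0.1]
gripper_width: 0.598
grasp_force: 0.0
[385.31094693 186.78705451] [387.39960112 189.63159328] [407.22806477 189.7386078 ] [366.98705954 189.53695451]
[[111 110 114 ... 119 116 121]
 [113 110 109 ... 122 121 117]
 [110 110  54 ... 119 120 117]
 ...
 [109 115  50 ... 190 177 191]
 [114 115 102 ... 175 186 186]
 [116  99 138 ... 189 191 193]]
t 14.43 tcp [0.5383 0.1189 0.1931] shift [ -88.3 -349.4   73.3] rv [-0.     0.003 -0.001] F [-1.43 -4.92 -0.58] w 0.602 g 0.0
```

```bash
cat >> h.py <<'E'
def ringfit(f,img,c,r,zs,span=.006):
    g=cv2.GaussianBlur(cv2.cvtColor(img,cv2.COLOR_BGR2GRAY),(3,3),0).astype(np.float32)
    m=cv2.magnitude(cv2.Sobel(g,cv2.CV_32F,1,0),cv2.Sobel(g,cv2.CV_32F,0,1));m=np.minimum(m,120)
    a=np.linspace(0,2*np.pi,90,endpoint=False);out=[]
    for z in zs:
        for dx in np.arange(-span,span+1e-9,.001):
            for dy in np.arange(-span,span+1e-9,.001):
                P=np.array([fproj(f,[c[0]+dx+r*np.cos(t),c[1]+dy+r*np.sin(t),z]) for t in a],np.float32)
                s=cv2.remap(m,P[:,0].copy(),P[:,1].copy(),cv2.INTER_LINEAR).mean();out.append((round(float(s),1),round(c[0]+dx,4),round(c[1]+dy,4),z))
    return sorted(out,reverse=True)[:5]
E
python3 - <<'E'
from h import *
f=dict(np.load('pics/w6.png.npz'));i=cv2.imread('pics/w6.png')
for z in(.078,.084,.090,.098): print(ringfit(f,i,(.538,.182),.018,[z])[:2])
E
python3 -m inch '{"steps": [[[-10,-40,0,0,0,0,0.2],[-20,-80,0,0,0,0,0.2],[-30,-120,0,0,0,0,0.2],[-40,-160,10,0,0,0,0.2],[-50,-200,20,0,0,0,0.2],[-60,-240,30,0,0,0,0.2],[-70,-280,40,0,0,0,0.2],[-80,-310,50,0,0,0,0.2],[-86,-340,55,0,0,0,0.2],[-86,-350,60,0,0,0,0.2]]]}';python3 -m inch '{"steps": [[[0,0,0,0,0,0,0.2],[0,0,0,0,0,0,0.2],[0,0,0,0,0,0,0.2]]]}'; python3 - <<'E'
from h import *
f=grab('wrist','w7.png');i=f['image']
print('flange',ringfit(f,i,(.6265,-.2305),.027,[.008])[:3]);print('barrel',ringfit(f,i,(.6265,-.2305),.017,[.032])[:3])
p=fproj(f,[.6265,-.2305,.032]).astype(int);print(p,i[p[1]-12:p[1]+30:8,p[0]-12:p[0]+13:12].tolist())
go([.6265,-.2305,.01])
E
```

```text
[(86.3, np.float64(0.542), np.float64(0.184), 0.078), (84.6, np.float64(0.541), np.float64(0.185), 0.078)]
[(85.0, np.float64(0.541), np.float64(0.183), 0.084), (82.6, np.float64(0.539), np.float64(0.184), 0.084)]
[(76.9, np.float64(0.539), np.float64(0.181), 0.09), (76.5, np.float64(0.54), np.float64(0.182), 0.09)]
[(73.1, np.float64(0.537), np.float64(0.178), 0.098), (70.9, np.float64(0.538), np.float64(0.179), 0.098)]
clock: 15.27
tcp_pos: [0.6237, -0.2309, 0.1291]
tool_rot: [0.002, 1.0, -0.0, -0.001]
force: [-0.4, 0.7, 0.1]
gripper_width: 0.597
grasp_force: 0.0
clock: 15.52
tcp_pos: [0.624, -0.226, 0.1314]
tool_rot: [-0.0, 1.0, 0.0, 0.0]
force: [-1.0, 0.2, -0.2]
gripper_width: 0.6
grasp_force: 0.0
flange [(71.8, np.float64(0.6275), np.float64(-0.2285), 0.008), (69.2, np.float64(0.6275), np.float64(-0.2295), 0.008), (68.5, np.float64(0.6265), np.float64(-0.2285), 0.008)]
barrel [(67.5, np.float64(0.6285), np.float64(-0.2285), 0.032), (67.4, np.float64(0.6285), np.float64(-0.2295), 0.032), (63.5, np.float64(0.6285), np.float64(-0.2275), 0.032)]
[315 198] [[[66, 70, 73], [88, 92, 94], [92, 97, 97]], [[88, 92, 92], [98, 102, 107], [86, 90, 92]], [[87, 91, 94], [73, 78, 80], [71, 73, 77]], [[94, 97, 100], [78, 81, 84], [90, 94, 95]], [[197, 209, 216], [93, 98, 101], [178, 183, 188]], [[204, 217, 224], [206, 217, 223], [192, 205, 211]]]
t 15.57 tcp [ 0.6242 -0.2257  0.1317] shift [ -2.2  -4.8 121.7] rv [-0.     0.001  0.001] F [ 0.09  0.18 -0.11] w 0.603 g 0.0
```

The spacer fit is consistent with home (top at about 84 mm). The grey collar is at (0.628, −0.229); the pixels there are neutral grey, not purple. Grasping it.

```bash
python3 -m inch '{"steps": [[[-3.6,-3.3,40,0,0,0,0.2],[-3.6,-3.3,75,0,0,0,0.2],[-3.6,-3.3,95,0,0,0,0.2],[-3.6,-3.3,108,0,0,0,0.2],[-3.6,-3.3,116,0,0,0,0.2],[-3.6,-3.3,120,0,0,0,0.2],[-3.6,-3.3,122,0,0,0,0.2],[-3.6,-3.3,122,0,0,0,0.2],[-3.6,-3.3,122,0,0,0,0.2]]]}';python3 -m inch '{"steps": [[[0,0,0,0,0,0,-0.6],[0,0,0,0,0,0,-0.6],[0,0,0,0,0,0,-0.6],[0,0,0,0,0,0,-0.6],[0,0,0,0,0,0,-0.6]]]}'; python3 -c "
from h import *
go([.538,.183,.18])"
```

```text
clock: 16.32
tcp_pos: [0.6283, -0.23, 0.0103]
tool_rot: [-0.0, 1.0, -0.0, 0.001]
force: [-0.3, -0.6, 0.2]
gripper_width: 0.6
grasp_force: 0.0
clock: 16.73
tcp_pos: [0.6284, -0.2303, 0.0105]
tool_rot: [-0.0, 1.0, -0.0, 0.001]
force: [0.3, 0.7, 5.6]
gripper_width: 0.376
grasp_force: 59.3
t 16.73 tcp [ 0.6284 -0.2303  0.0105] shift [  90.   413.2 -170. ] rv [-0.001  0.002  0.   ] F [0.31 0.72 5.6 ] w 0.376 g 59.3
```

```bash
python3 -m inch '{"steps": [[[0,0,-30,0,0,0,-0.6],[0,0,-70,0,0,0,-0.6],[0,0,-110,0,0,0,-0.6],[4,10,-145,0,0,0,-0.6],[12,45,-165,0,0,0,-0.6],[20,83,-170,0,0,0,-0.6],[28,121,-170,0,0,0,-0.6],[36,159,-170,0,0,0,-0.6],[44,197,-170,0,0,0,-0.6],[52,235,-170,0,0,0,-0.6]]]}'; python3 -m inch '{"steps": [[[8,38,0,0,0,0,-0.6],[16,76,0,0,0,0,-0.6],[24,114,0,0,0,0,-0.6],[32,145,0,0,0,0,-0.6],[38,168,0,0,0,0,-0.6],[38,178,0,0,0,0,-0.6],[38,178,0,0,0,0,-0.6],[38,178,0,0,0,0,-0.6]]]}'; python3 - <<'E'
from h import *
go([.538,.183,.125])
f=grab('wrist','w8.png');i=f['image']
z=manip.get_obs()['tcp_pos'][2]-.0105
print('barrel',ringfit(f,i,(.538,.183),.017,[round(z+.032,4)])[:3],'flange',ringfit(f,i,(.538,.183),.027,[round(z+.008,4)])[:3])
E
```

```text
clock: 17.57
tcp_pos: [0.5746, 0.0065, 0.1789]
tool_rot: [0.0, 1.0, 0.0, -0.0]
force: [2.1, 0.7, -0.6]
gripper_width: 0.38
grasp_force: 59.8
clock: 18.23
tcp_pos: [0.5375, 0.1829, 0.1787]
tool_rot: [-0.0, 1.0, -0.0, -0.0]
force: [0.6, -0.1, -1.5]
gripper_width: 0.379
grasp_force: 59.9
t 18.23 tcp [0.5375 0.1829 0.1787] shift [-0.5  0.1 53.7] rv [-0.    -0.     0.001] F [ 0.65 -0.1  -1.55] w 0.379 g 59.9
barrel [(63.1, np.float64(0.537), np.float64(0.182), np.float64(0.2003)), (61.4, np.float64(0.537), np.float64(0.183), np.float64(0.2003)), (58.0, np.float64(0.536), np.float64(0.182), np.float64(0.2003))] flange [(55.1, np.float64(0.538), np.float64(0.183), np.float64(0.1763)), (54.3, np.float64(0.538), np.float64(0.182), np.float64(0.1763)), (53.7, np.float64(0.536), np.float64(0.182), np.float64(0.1763))]
```

```bash
python3 -m inch '{"steps": [[[-0.5,-0.2,15,0,0,0,-0.6],[-0.5,-0.2,28,0,0,0,-0.6],[-0.5,-0.2,35,0,0,0,-0.6],[-0.5,-0.2,40,0,0,0,-0.6],[-0.5,-0.2,45,0,0,0,-0.6],[-0.5,-0.2,50,0,0,0,-0.6],[-0.5,-0.2,55,0,0,0,-0.6],[-0.5,-0.2,57,0,0,0,-0.6],[-0.5,-0.2,57,0,0,0,-0.6],[-0.5,-0.2,57,0,0,0,-0.6]]]}'
```

```text
clock: 19.12
tcp_pos: [0.5382, 0.1828, 0.1221]
tool_rot: [0.0, 1.0, -0.0, 0.0]
force: [-0.0, -0.6, -0.5]
gripper_width: 0.382
grasp_force: 59.8
```

Threaded without contact. Lower to just above the spacer (contact expected at TCP z ≈ 0.0945).

```bash
python3 -m inch '{"steps": [[[0,0,8,0,0,0,-0.6],[0,0,15,0,0,0,-0.6],[0,0,20,0,0,0,-0.6],[0,0,24,0,0,0,-0.6],[0,0,26,0,0,0,-0.6],[0,0,26,0,0,0,-0.6],[0,0,26,0,0,0,-0.6]]]}';  python3 -m inch '{"steps": [[[0,0,1,0,0,0,-0.6],[0,0,2,0,0,0,-0.6],[0,0,3,0,0,0,-0.6],[0,0,4,0,0,0,-0.6],[0,0,4,0,0,0,-0.6],[0,0,4,0,0,0,-0.6]]]}'; python3 -c "
from h import *
import time
go([.538,.183,.085])"
```

```text
clock: 19.7
tcp_pos: [0.5382, 0.1827, 0.096]
tool_rot: [0.0, 1.0, -0.0, 0.0]
force: [0.5, -0.5, -1.4]
gripper_width: 0.38
grasp_force: 59.8
clock: 20.2
tcp_pos: [0.5385, 0.1829, 0.0925]
tool_rot: [0.0, 1.0, 0.0, 0.001]
force: [-0.4, 0.7, 4.5]
gripper_width: 0.381
grasp_force: 60.2
t 20.2 tcp [0.5385 0.1829 0.0925] shift [0.5 0.1 7.5] rv [ 0.     0.001 -0.   ] F [-0.37  0.67  4.5 ] w 0.381 g 60.2
```

```bash
python3 -m inch '{"steps": [[[0,0,1,0,0,0,-0.6],[0,0,2,0,0,0,-0.6],[0,0,3,0,0,0,-0.6],[0,0,4,0,0,0,-0.6],[0,0,5,0,0,0,-0.6],[0,0,6,0,0,0,-0.6],[0,0,7,0,0,0,-0.6],[0,0,7,0,0,0,-0.6],[0,0,7,0,0,0,-0.6]]]}'; python3 - <<'E'
from h import *
F=[];P=[]
for k in range(6): manip.grab_frame('side'); o=manip.get_obs();F.append(o['force'][2]);P.append(o['tcp_pos'][2])
print(np.round(F,2),np.mean(F),np.round(P,4))
E
```

```text
clock: 20.95
tcp_pos: [0.5385, 0.1829, 0.0858]
tool_rot: [-0.0, 1.0, 0.0, 0.001]
force: [-3.4, 0.2, 7.9]
gripper_width: 0.383
grasp_force: 60.6
[8.63 7.57 8.34 7.35 7.97 8.7 ] 8.094979693689796 [0.0858 0.0858 0.0858 0.0858 0.0858 0.0858]
```

```bash
python3 -m inch '{"steps": [[[0,0,0.6,0,0,0,-0.6],[0,0,1.2,0,0,0,-0.6],[0,0,1.8,0,0,0,-0.6],[0,0,1.8,0,0,0,-0.6],[0,0,1.8,0,0,0,-0.6],[0,0,1.8,0,0,0,-0.6],[0,0,1.8,0,0,0,-0.6],[0,0,1.8,0,0,0,-0.6]]]}'; python3 - <<'E'
from h import *
F=[];P=[];S=[]
for k in range(8): f=grab('wrist'); o=manip.get_obs();F.append(o['force']);P.append(o['tcp_pos'][2])
print(np.mean(F,0).round(2),np.std(F,0).round(2),np.round(P,4))
z=P[-1]-.0105;print(round(z,4))
for r,h in((.017,.032),(.027,.008)):print(ringfit(f,f['image'],(.538,.183),r,[round(z+h,4)],.004)[:2])
go([.538,.183,.085])
E
```

```text
clock: 21.92
tcp_pos: [0.5385, 0.1829, 0.0842]
tool_rot: [-0.0, 1.0, 0.0, 0.001]
force: [-2.6, -0.0, 9.3]
gripper_width: 0.378
grasp_force: 60.7
[-2.72 -0.05  9.23] [0.61 0.42 0.52] [0.0842 0.0842 0.0842 0.0842 0.0842 0.0842 0.0842 0.0842]
0.0737
[(61.7, np.float64(0.539), np.float64(0.182), np.float64(0.1057)), (61.5, np.float64(0.539), np.float64(0.183), np.float64(0.1057))]
[(54.9, np.float64(0.539), np.float64(0.183), np.float64(0.0817)), (52.2, np.float64(0.539), np.float64(0.182), np.float64(0.0817))]
t 22.32 tcp [0.5385 0.1829 0.0842] shift [ 0.5  0.1 -0.8] rv [0.    0.001 0.   ] F [-2.38  0.01  8.08] w 0.382 g 60.7
```

Steady hold: about 10 N at the collar, about 10 mm of travel, a stiffness of 0.7 N/mm that matches the spring, and the collar top at 105.7 mm, below the hole's lower edge at 109 mm. Handing in.

```bash
python3 -c "
from cell import manip
print(manip.sign_off())"
```

```text
the job is handed in; nothing more can be done
None
```

The washer, spacer and collar are on the post in that order, and I handed in while holding the collar down with about 10 N at about 10 mm of spring travel, its top about 3 mm below the cross hole. The judging result was not shown.

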